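Draw the thick bench pull gauge to its index

TASK

Check the bench pull gauge with the thicker barrel: take its upright knob, pull the sprung slide out until the knob stands level with the little index clamped on that gauge's scale, without overshooting, and keep it there for a second. Then ease the slide back under control all the way home and let go. Leave the thinner gauge and the index alone.

Things in the scene. Friction and masses are not known exactly. Their poses are not given: they have to be found in the camera images.
- thick_gauge_knob (a point): Grip point, 60 mm above the bench, on the axis of the thick-barrelled gauge's knob: upright, round, black, 22 mm diameter, from 42 to 78 mm above the bench, on a 16 mm stem. Fingertips at 40 mm or higher meet only the knob, and the barrel's cap, whose face is 50 mm from the knob's axis when home (top 53 mm). Site's -y axis: pulling direction, level, away from the barrel.
- thick_gauge_mark (a point): Where the grip point must be brought: on the slide's line, 60 mm above the bench, level with the thick gauge's index, 50 to 90 mm from the knob's home. The index is a dark steel clamp block 20x16x12 mm with a 10 mm wide, 4 mm thick upright fin (top 38 mm up, 30 mm from the rod's axis), on the aluminium scale at the robot's side of the rod (a line every 10 mm). -y axis: pulling direction.
- thick_gauge_slide (a joint): Thick gauge: grey base 70x330x8 mm, fixed, roughly along y (turned up to 0.15 rad); spring barrel 42 mm thick lying on its left (+y) half; a 10 mm rod, axis 30 mm up, comes out to the right and carries the knob. Value: metres pulled out, 0 home, 0.12 stop. The spring pulls home with 2 N plus 50 N per metre (6.5 N at 90 mm); let go, it snaps back.
- thin_gauge_slide (a joint): Slide of the other gauge, metres pulled out; must stay home at 0. It lies beside the first, same base, knob and index, but its barrel is only 24 mm thick (28 mm over the caps, against 46 mm). Which of the two is nearer the robot varies.

How it is judged (in metres and radians):
On the way:
1. the thick gauge's knob is held level with its index, within 10 mm, for 0.7 s (horizontal distance between thick_gauge_knob and thick_gauge_mark below 0.01 m), for 0.7 s.
At the end, for the whole second after the job is handed in: After the hold at the index, the thick gauge's slide is home again (within 6 mm), the thin gauge's slide is home (within 6 mm) and the thick gauge's index stands where it was (within 8 mm) (value of joint each of thick_gauge_slide, thin_gauge_slide below 0.006 m and distance of thick_gauge_mark from where it was at the start of the episode below 0.008 m); the robot touches nothing.
It fails at once if the knob is pulled more than 25 mm past the index (y of thick_gauge_knob in the frame of thick_gauge_mark below -0.025 m).
It fails at once if the thick gauge's slide snaps back (faster than 0.6 m/s) (velocity of joint thick_gauge_slide below -0.6 m/s).
It fails at once if the thin gauge is pulled more than 10 mm (value of joint thin_gauge_slide above 0.01 m).
It fails at once if the thick gauge's index is shifted more than 8 mm (distance of thick_gauge_mark from where it was at the start of the episode above 0.008 m).
It also fails if it takes over 34 s, if anything falls off the work surface, if the arm or the gripper's body presses on something with over 40 N, if the wrist force passes 120 N, or if a joint passes its speed limit or range.

ROBOT

A 6-joint arm with a two-finger parallel gripper is mounted at the origin on a cart in front of the work surface, level with it; the furniture and walls round the work are solid. World frame = base frame: x ahead of the robot, y to its left, z up, the work surface at z = 0. Lengths are in m, angles in degrees, forces in N, time in s.
With the tool pointing down it reaches from about 0.375 to 0.9 m from the base axis. Payload 3.1 kg.
Tool frame: the origin (TCP) lies midway between the tips of the shut fingers; the grasp point (between the pads) lies 19 mm behind it; z points along the fingers, y is the line along which they close (so a half turn about z gives the same grasp; the last joint's range is limited). The gripper opens to 87 mm and grips with 3 to 60 N. Pads are 19 mm wide; open, the fingers measure 117 mm over their backs; the gripper's body (75 mm by 190 mm) begins 51 mm behind the grasp point.
Start: joints at [64.2, 30.224, 82.088, -0, 67.689, -10.227], TCP at [0.168, 0.602, 0.223] pointing down, gripper open.
Joint ranges: [-176.69, 176.69], [-43.24, 126.21], [12.49, 139.97], [-82, 262], [0, 151.66], [-163.58, 163.58]. Speed limits (degrees/s): [159.86, 159.86, 180, 180, 180, 180].

INTERFACE

Orientations are given as a 3x3 rotation matrix whose columns are the frame's x, y, z axes.
In Python, from rig import bot, eyes, order gives the robot as it stands (bot), with the cameras (eyes) and the job (order).
- The arm moves only by the tool pendant, called after "Emit:" as name(argument=value, ...) on one line, values as JSON. Schema: {"type":"object","properties":{"steps":{"type":"array","items":{"type":"object","properties":{"d":{"type":"array","items":{"type":"number"},"minItems":3,"maxItems":3},"rotvec":{"type":"array","items":{"type":"number"},"minItems":3,"maxItems":3},"aperture":{"type":"number"}},"additionalProperties":false,"required":["aperture"]},"minItems":1,"maxItems":20},"only":{"type":"string"},"quiet":{"type":"boolean"},"lines":{"type":"string"}},"required":["steps"],"additionalProperties":false}. steps is a list of rows, 1 to 20 of them, each an object with the fields d (a list: dx, dy, dz in shares of 0.6 m (1.0 is 0.6 m)), rotvec (a list: a rotation vector rx, ry, rz in a scale on which 1.0 is 120 degrees), aperture (the opening from 0.0 (shut) to 1.0 (fully open)); a field left out counts as zero (the opening has to be given); each row is the pose to reach, as a shift and turn from the pose commanded when the call began, along the tool's axes at that moment; what a row does not reach only later rows make up. A row lasts 1/10 s, in which the tool goes at most 0.05 m and 8.59 degrees, less where a joint would pass 70% of its speed; a pose out of reach is approached as far as the arm can. The fingers move at their own pace and stop on an object; the grip force is fixed at half the most. Time passes only in rows, so rows that do not move let the fingers close. The tool returns the time, the measured TCP pose, the force, the opening and the grip force at its end. only (a regular expression) keeps the lines of the reply that match it, lines (a string "A,B") keeps lines A to B, and quiet returns only ok. Shift and turn numbers lie between -1 and 1, and a call with a number outside is refused. Input that does not fit is refused with a message, and nothing moves.
- bot.read_state(): the state, without advancing time (a new reading comes with each control period).
- eyes.capture(name): name is "side" or "top" or "wrist"; returns a dict with "color" (400x640x3 uint8, red, green, blue), "K" (3x3 intrinsics, pixels), "view" (4x4, takes a point from world to camera coordinates); the wrist camera has in their place "mount" (4x4, takes a point from camera to tool coordinates, whose origin is the TCP and whose axes are the flange's). Camera axes: x right, y up, looking along -z (the intrinsics and any distortion apply to the point x, -y, -z); pixel columns grow to the right and rows downward; lengths in m; the calibration is good to about 2 mm. The wrist camera is an equidistant fisheye: a pixel r from the principal point sees the ray r / f radians off the axis. A picture is of the moment at which its call begins: read the wrist's pose just before it. There is no depth.
- order.hand_in(): hands the job in; it is judged then, once.
The state is a dict: "time_s": time; "joint_positions": joint angles; "qvel": joint speeds; "tau": joint torques, N m; "position": TCP position; "tcp_rot": TCP orientation; "force": force on the tool from outside, world axes, zero at the start; "moment": the same for the moment, N m; "opening": opening from 0.0 (shut) to 1.0 (fully open); "grasp_force": force on a finger pad.
Only numpy, scipy, OpenCV 4.12 (cv2) and the standard library are available. Lean on these libraries where they do the work, as an engineer would, in place of code of your own. Each camera call takes 0.05 s, during which the arm holds its last target. There are 200 camera calls.

## Working session

There is one attempt and no reset: what is moved stays moved. The work goes in short steps, Python scripts to look and compute and a tool call to move; the robot and the scene stay as the last step left them, time stands still between calls to the robot, and variables do not carry over. Pictures are saved under pics/ and viewed, at most 10 in all, crops included, and the job is handed in when it is done.

```bash
ls; mkdir -p pics; python3 - <<'E'
from rig import bot, eyes, order
import cv2,numpy as np
s=bot.read_state();print(s)
for n in("top","side"):
    c=eyes.capture(n);cv2.imwrite(f"pics/{n}0.png",c["color"][:,:,::-1]);print(n,c["K"],c["view"], c.keys())
    np.savez(f"{n}.npz",K=c["K"],view=c["view"],color=c["color"])
E
```

```text
pics
rig.py
{'time_s': 0.0, 'joint_positions': array([ 6.42012789e+01,  3.02777618e+01,  8.21560052e+01, -5.01869831e-05,
        6.76898001e+01, -1.02262728e+01]), 'qvel': array([-0.0500678 , -0.00826266, -0.11625409,  0.08621722,  0.08466851,
        0.06945813]), 'tau': array([ 9.95518967e-04, -4.40037167e+01, -1.76589149e+01,  6.33549783e-02,
        5.83472766e-02, -1.29342466e-04]), 'position': array([0.16742291, 0.60139879, 0.22158667]), 'tcp_rot': array([[-9.63291681e-01,  2.68455319e-01, -9.37868732e-04],
       [ 2.68456685e-01,  9.63289799e-01, -1.94204716e-03],
       [ 3.82086493e-04, -2.12253500e-03, -9.99997674e-01]]), 'force': array([ 0.5327201 , -0.39684671,  0.92753733]), 'moment': array([-0.04201202, -0.01495878, -0.00365344]), 'grasp_force': 0.0, 'opening': 0.9984058527802553}
top [[503.69668251   0.         315.63953372]
 [  0.         503.69668251 194.87962452]
 [  0.           0.           1.        ]] [[ 0.01197178 -0.99988432  0.00938229  0.01700354]
 [ 0.99454881  0.01287883  0.10347368 -0.53303621]
 [-0.10358254  0.00809238  0.99458794 -0.86642789]
 [ 0.          0.          0.          1.        ]] dict_keys(['color', 'K', 'view'])
side [[422.85850129   0.         317.94418379]
 [  0.         422.85850129 197.1562124 ]
 [  0.           0.           1.        ]] [[-0.9978526  -0.06475777 -0.00982994  0.51817538]
 [ 0.03441966 -0.64611162  0.76246644 -0.0859727 ]
 [-0.05572686  0.76049077  0.64695309 -0.88596953]
 [ 0.          0.          0.          1.        ]] dict_keys(['color', 'K', 'view'])
```

View pics/top0.png

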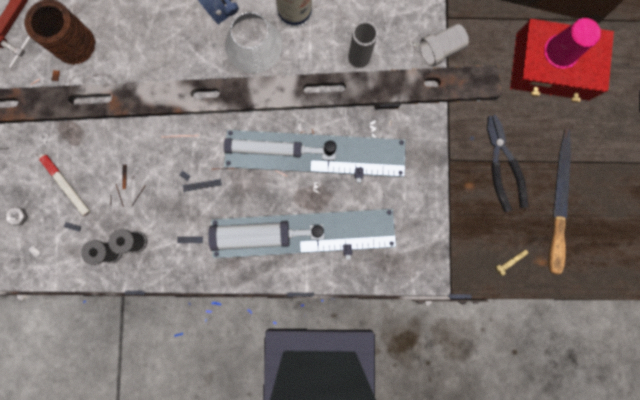

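View pics/side0.png

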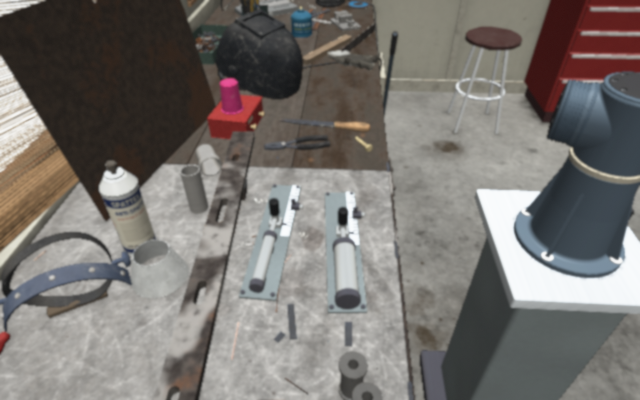

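The thick gauge is the one nearer the robot. In the top view its knob is near (318,231), its index near (347,249) and its barrel spans columns 212–290. The thin gauge is behind it. Next I'll view enlarged crops.

```bash
python3 - <<'E'
import cv2,numpy as np
t=np.load("top.npz")["color"][:,:,::-1];s=np.load("side.npz")["color"][:,:,::-1]
a=cv2.resize(t[200:270,200:400],None,fx=4,fy=4,interpolation=cv2.INTER_CUBIC)
b=cv2.resize(s[180:320,300:400],None,fx=4,fy=4,interpolation=cv2.INTER_CUBIC)
cv2.imwrite("pics/a.png",a);cv2.imwrite("pics/b.png",b)
E
```

```text
(no output)
```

View pics/a.png

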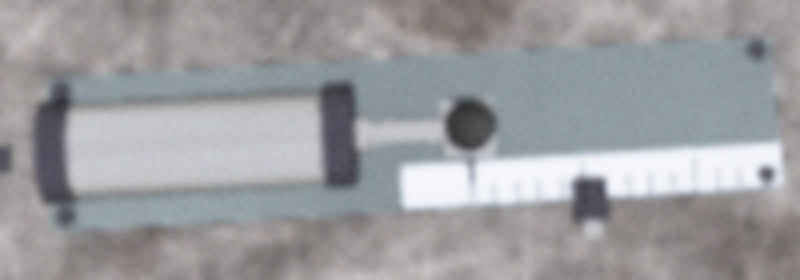

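View pics/b.png

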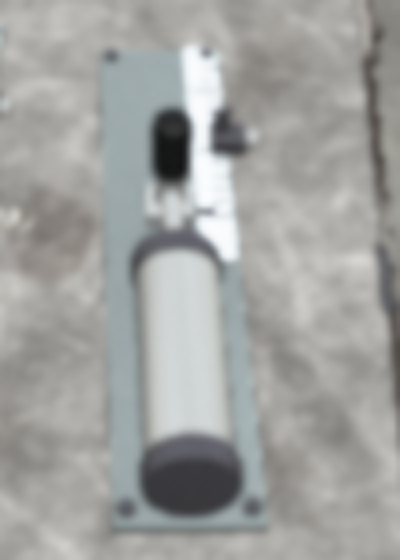

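The crops show, in top-view crop pixels: knob top at (470,122), index fin and clamp centre at (590,190), base screws at (60,92), (66,215), (757,48) and (767,174), and the cap face at x=357.

```bash
cat > h.py <<'E'
import numpy as np
def ray(n,u,v,z):
    d=np.load(n+".npz");K,V=d["K"],d["view"];R,t=V[:3,:3],V[:3,3]
    r=R.T@np.array([(u-K[0,2])/K[0,0],-(v-K[1,2])/K[1,1],-1]);c=-R.T@t
    return c+r*(z-c[2])/r[2]
A=lambda x,y,z:ray("top",200+(x+.5)/4-.5,200+(y+.5)/4-.5,z)
B=lambda x,y,z:ray("side",300+(x+.5)/4-.5,180+(y+.5)/4-.5,z)
E
python3 - <<'E'
from h import *
np.set_printoptions(precision=4,suppress=True)
sc=[A(60,92,.008),A(66,215,.008),A(757,48,.008),A(767,174,.008)]
sb=[B(126,508,.008),B(252,508,.008),B(111,56,.008),B(208,52,.008)]
for s in(sc,sb):
    print(*s);d=s[2]+s[3]-s[0]-s[1];d/=np.linalg.norm(d);c=sum(s)/4;print("dir",d,"c",c)
    n=np.array([-d[1],d[0],0])
    for nm,p in(("knobA",A(470,122,.078)),("knobB",B(174,122,.078)),("finA",A(590,190,.034)),("clampA",A(590,205,.02)),("finB",B(221,115,.038)),("ptrA",A(472,180,.011)),("capA",A(357,135,.03))):
        print(nm,p,"along",(p-c)@d,"side",(p-c)@n)
E
```

```text
[0.4823 0.2047 0.008 ] [0.4273 0.2002 0.008 ] [ 0.5061 -0.1094  0.008 ] [ 0.4494 -0.1138  0.008 ]
dir [ 0.0728 -0.9973  0.    ] c [0.4662 0.0454 0.008 ]
knobA [0.4687 0.0209 0.078 ] along 0.024671304620674194 side 0.0006286766907095274
knobB [0.4666 0.0239 0.078 ] along 0.021535473600102724 side -0.001171730338483478
finA [ 0.4412 -0.0323  0.034 ] along 0.07572863247609708 side -0.030628350817846248
clampA [ 0.4346 -0.0334  0.02  ] along 0.07628490229193287 side -0.03727435063355737
finB [ 0.4413 -0.0275  0.038 ] along 0.07090212640297532 side -0.03016000157251689
ptrA [0.4451 0.0189 0.011 ] along 0.024942790921801277 side -0.02306680765319956
capA [0.464  0.0698 0.03  ] along -0.024484469422232917 side -0.00046832919237147766
[0.4825 0.2037 0.008 ] [0.4266 0.2005 0.008 ] [ 0.5041 -0.1096  0.008 ] [ 0.4474 -0.1163  0.008 ]
dir [ 0.0673 -0.9977  0.    ] c [0.4651 0.0446 0.008 ]
knobA [0.4687 0.0209 0.078 ] along 0.023875696199401657 side 0.0019177572920717448
knobB [0.4666 0.0239 0.078 ] along 0.020749786990802804 side 0.00010017833094164131
finA [ 0.4412 -0.0323  0.034 ] along 0.07510369071955711 side -0.029058767268467234
clampA [ 0.4346 -0.0334  0.02  ] along 0.0756964033128364 side -0.03570161616334738
finB [ 0.4413 -0.0275  0.038 ] along 0.07027468849855865 side -0.028616896881278997
ptrA [0.4451 0.0189 0.011 ] along 0.02427714043068796 side -0.02177588163556677
capA [0.464  0.0698 0.03  ] along -0.025273321774548014 side 0.0005511644993102388
```

```bash
cat >> h.py <<'E'
from scipy.spatial.transform import Rotation as Ro
d=np.array([.070,-.9975,0]);knob=np.array([.4677,.0220,0])
mark=knob+.051*d
Rg=np.column_stack([np.cross(-d,[0,0,-1]),-d,[0,0,-1]])
def go(p):
    from rig import bot, eyes, order
    s=bot.read_state();R=s["tcp_rot"]
    print(s["time_s"],"shift",np.round(R.T@(np.array(p)-s["position"]),4),"rot",np.round(Ro.from_matrix(R.T@Rg).as_rotvec(degrees=True),2),"pos",s["position"],"f",s["force"],s["opening"],s["grasp_force"])
E
python3 -c "
from h import *
go([knob[0],knob[1],.2])"
```

```text
0.1 shift [-0.4448 -0.4775  0.0224] rot [ -0.11  -0.04 -19.59] pos [0.16745691 0.6014625  0.22166553] f [-0.47717548 -0.38159803 -1.09305329] 0.9989001225935923 0.0
```

The manual's scale: shifts go in shares of 0.6 m and turns go in shares of 120 degrees. Converting my numbers, -0.4775 m is -0.7958, -0.445 m is -0.7417, -19.6 degrees is -0.1633.

Emit:
pendant(steps=[{"d": [-0.7417, -0.7958, 0.0373], "rotvec": [0, 0, -0.1633], "aperture": 0.5}, {"d": [-0.7417, -0.7958, 0.0373], "rotvec": [0, 0, -0.1633], "aperture": 0.5}, {"d": [-0.7417, -0.7958, 0.0373], "rotvec": [0, 0, -0.1633], "aperture": 0.5}, {"d": [-0.7417, -0.7958, 0.0373], "rotvec": [0, 0, -0.1633], "aperture": 0.5}, {"d": [-0.7417, -0.7958, 0.0373], "rotvec": [0, 0, -0.1633], "aperture": 0.5}, {"d": [-0.7417, -0.7958, 0.0373], "rotvec": [0, 0, -0.1633], "aperture": 0.5}, {"d": [-0.7417, -0.7958, 0.0373], "rotvec": [0, 0, -0.1633], "aperture": 0.5}, {"d": [-0.7417, -0.7958, 0.0373], "rotvec": [0, 0, -0.1633], "aperture": 0.5}, {"d": [-0.7417, -0.7958, 0.0373], "rotvec": [0, 0, -0.1633], "aperture": 0.5}, {"d": [-0.7417, -0.7958, 0.0373], "rotvec": [0, 0, -0.1633], "aperture": 0.5}, {"d": [-0.7417, -0.7958, 0.0373], "rotvec": [0, 0, -0.1633], "aperture": 0.5}, {"d": [-0.7417, -0.7958, 0.0373], "rotvec": [0, 0, -0.1633], "aperture": 0.5}, {"d": [-0.7417, -0.7958, 0.0373], "rotvec": [0, 0, -0.1633], "aperture": 0.5}, {"d": [-0.7417, -0.7958, 0.0373], "rotvec": [0, 0, -0.1633], "aperture": 0.5}, {"d": [-0.7417, -0.7958, 0.0373], "rotvec": [0, 0, -0.1633], "aperture": 0.5}, {"d": [-0.7417, -0.7958, 0.0373], "rotvec": [0, 0, -0.1633], "aperture": 0.5}, {"d": [-0.7417, -0.7958, 0.0373], "rotvec": [0, 0, -0.1633], "aperture": 0.5}, {"d": [-0.7417, -0.7958, 0.0373], "rotvec": [0, 0, -0.1633], "aperture": 0.5}])

```text
time_s: 1.9
position: [0.4674, 0.0241, 0.2002]
tcp_rot: [[-0.997, -0.073, -0.001], [-0.073, 0.997, 0.0], [0.001, 0.0, -1.0]]
force: [0.5, 0.6, -0.0]
opening: 0.499
grasp_force: 0.0
```

```bash
python3 -c "
from h import *
go([knob[0],knob[1],.10])
go([knob[0],knob[1],.044])
from rig import bot, eyes, order
import cv2
c=eyes.capture('wrist');cv2.imwrite('pics/w.png',c['color'][:,:,::-1]);print(c['K'],c['mount'])"
```

```text
1.9 shift [-0.0002 -0.0021  0.1002] rot [ 0.02 -0.03  0.15] pos [0.46739501 0.02407962 0.20019493] f [ 0.48360873  0.57672322 -0.03366329] 0.49871080561797054 0.0
1.9 shift [-0.0002 -0.0021  0.1562] rot [ 0.02 -0.03  0.15] pos [0.46739501 0.02407962 0.20019493] f [ 0.48360873  0.57672322 -0.03366329] 0.49871080561797054 0.0
[[309.70691629   0.         317.60441411]
 [  0.         309.70691629 200.05421557]
 [  0.           0.           1.        ]] [[-3.92575964e-05  9.69104803e-01  2.46649305e-01  6.66757987e-02]
 [ 9.99999960e-01  1.06772232e-04 -2.60353005e-04  1.55567903e-03]
 [-2.78644645e-04  2.46649285e-01 -9.69104769e-01 -1.61778349e-01]
 [ 0.00000000e+00  0.00000000e+00  0.00000000e+00  1.00000000e+00]]
```

View pics/w.png

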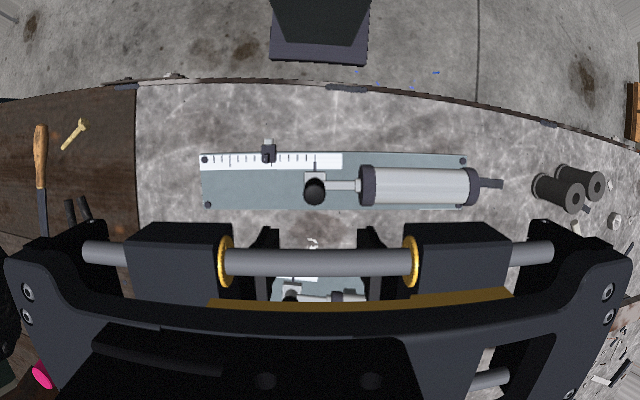

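The wrist view shows the thick gauge's knob at about (314,191), the top of the index fin at about (268,149) and the pointer line at about (315,163). I'll use these to cross-check positions.

```bash
python3 - <<'E'
from h import *
from rig import bot, eyes, order
s=bot.read_state();c=eyes.capture("wrist");K,M=c["K"],c["mount"]
def w(u,v,z):
    a=np.array([u-K[0,2],v-K[1,2]]);r=np.linalg.norm(a);th=r/K[0,0]
    x,y=np.sin(th)*a/r;q=np.array([x,-y,-np.cos(th)])
    R=s["tcp_rot"];D=R@M[:3,:3]@q;C=R@M[:3,3]+s["position"]
    return C+D*(z-C[2])/D[2]
d0=d
for nm,p in(("knob",w(314,194,.06)),("knobtop",w(313.5,188,.078)),("ptr",w(315,164,.011)),("fin",w(268,150,.036)),("cap",w(361,187,.03))):
    print(nm,p.round(4),"along",((p-knob)@d0).round(4))
import cv2
cv2.imwrite("pics/wc.png",cv2.resize(c["color"][130:220,190:390,::-1],None,fx=4,fy=4,interpolation=cv2.INTER_CUBIC))
E
```

```text
knob [0.4716 0.0222 0.06  ] along 0.0
knobtop [0.4617 0.0213 0.078 ] along 0.0003
ptr [0.4479 0.0212 0.011 ] along -0.0006
fin [ 0.4328 -0.0297  0.036 ] along 0.0491
cap [0.4669 0.0735 0.03  ] along -0.0514
```

View pics/wc.png

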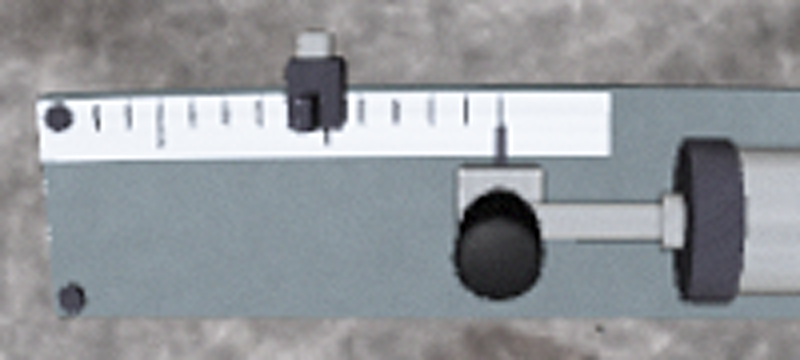

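```bash
python3 - <<'E'
from h import *
from rig import bot, eyes, order
s=bot.read_state();c=eyes.capture("wrist");K,M=c["K"],c["mount"]
def w(x_,y_,z):
    u,v=190+(x_+.5)/4-.5,130+(y_+.5)/4-.5
    a=np.array([u-K[0,2],v-K[1,2]]);r=np.linalg.norm(a);th=r/K[0,0]
    x,y=np.sin(th)*a/r;q=np.array([x,-y,-np.cos(th)])
    R=s["tcp_rot"];D=R@M[:3,:3]@q;C=R@M[:3,3]+s["position"]
    return C+D*(z-C[2])/D[2]
for nm,p in(("knobtop",w(497,258,.078)),("ptr",w(501,140,.011)),("l10",w(466,110,.011)),("l20",w(430,110,.011)),("l50",w(326,140,.011)),("fin",w(303,112,.038)),("clamp",w(318,85,.022)),("ring",w(316,44,.015))):
    print(nm,p.round(4),"along",((p-knob)@d).round(4),"side",((p-knob)@[.9975,.07,0]).round(4))
E
```

```text
knobtop [0.4677 0.0218 0.078 ] along 0.0002 side 0.0
ptr [0.4488 0.0209 0.011 ] along -0.0002 side -0.0189
l10 [0.4409 0.0103 0.011 ] along 0.0098 side -0.0275
l20 [4.416e-01 1.000e-04 1.100e-02] along 0.02 side -0.0275
l50 [ 0.4522 -0.0293  0.011 ] along 0.0501 side -0.0191
fin [ 0.4411 -0.0321  0.038 ] along 0.0521 side -0.0303
clamp [ 0.4353 -0.0308  0.022 ] along 0.0504 side -0.036
ring [ 0.4244 -0.033   0.015 ] along 0.0518 side -0.047
```

Knob home and fin are confirmed, and the pull distance is 52 mm. Descending and closing.

In the tool's units: 0.156 m is 0.26, 0.145 m is 0.2417, 0.1 degrees is 0.0008.

Emit:
pendant(steps=[{"d": [0, -0.0033, 0.0833], "rotvec": [0, 0, 0.0008], "aperture": 0.5}, {"d": [0, -0.0033, 0.15], "rotvec": [0, 0, 0.0008], "aperture": 0.5}, {"d": [0, -0.0033, 0.2], "rotvec": [0, 0, 0.0008], "aperture": 0.5}, {"d": [0, -0.0033, 0.2417], "rotvec": [0, 0, 0.0008], "aperture": 0.5}, {"d": [0, -0.0033, 0.26], "rotvec": [0, 0, 0.0008], "aperture": 0.5}, {"d": [0, -0.0033, 0.26], "rotvec": [0, 0, 0.0008], "aperture": 0.5}, {"d": [0, -0.0033, 0.26], "rotvec": [0, 0, 0.0008], "aperture": 0.5}])

```text
time_s: 2.75
position: [0.4689, 0.0207, 0.0448]
tcp_rot: [[-0.998, -0.069, 0.001], [-0.069, 0.998, -0.0], [-0.001, -0.0, -1.0]]
force: [-0.9, -0.4, 0.3]
opening: 0.501
grasp_force: 0.0
```

```bash
python3 -c "
from h import *
go([knob[0],knob[1],.044])"
```

```text
2.75 shift [0.0012 0.0014 0.0008] rot [-0.02  0.06 -0.07] pos [0.46894365 0.02067523 0.04475548] f [-0.92753468 -0.38978352  0.33626817] 0.5006686167891352 0.0
```

In the tool's units: 0.001 m is 0.0017.

Emit:
pendant(steps=[{"d": [0.0017, 0.0017, 0], "aperture": 0.5}, {"d": [0.0017, 0.0017, 0], "aperture": 0.3}, {"d": [0.0017, 0.0017, 0], "aperture": 0.1}, {"d": [0.0017, 0.0017, 0], "aperture": 0}, {"d": [0.0017, 0.0017, 0], "aperture": 0}, {"d": [0.0017, 0.0017, 0], "aperture": 0}, {"d": [0.0017, 0.0017, 0], "aperture": 0}, {"d": [0.0017, 0.0017, 0], "aperture": 0}])

```text
time_s: 3.55
position: [0.4677, 0.0206, 0.0446]
tcp_rot: [[-0.998, -0.069, 0.001], [-0.069, 0.998, -0.001], [-0.001, -0.001, -1.0]]
force: [-1.1, -4.9, 4.6]
opening: 0.241
grasp_force: 30.0
```

```bash
python3 -c "
from h import *
go([mark[0],mark[1],.044])"
```

```text
3.55 shift [-0.0002 -0.0497  0.0006] rot [-0.07  0.05 -0.06] pos [0.46766854 0.02064825 0.04455872] f [-1.11224409 -4.87513372  4.55439909] 0.24104060444170627 29.998471734579653
```

In the tool's units: -0.051 m is -0.085, -0.049 m is -0.0817.

Emit:
pendant(steps=[{"d": [0, -0.005, 0], "aperture": 0}, {"d": [0, -0.0133, 0], "aperture": 0}, {"d": [0, -0.0233, 0], "aperture": 0}, {"d": [0, -0.0333, 0], "aperture": 0}, {"d": [0, -0.0433, 0], "aperture": 0}, {"d": [0, -0.0533, 0], "aperture": 0}, {"d": [0, -0.0617, 0], "aperture": 0}, {"d": [0, -0.07, 0], "aperture": 0}, {"d": [0, -0.0767, 0], "aperture": 0}, {"d": [0, -0.0817, 0], "aperture": 0}, {"d": [0, -0.085, 0], "aperture": 0}, {"d": [0, -0.085, 0], "aperture": 0}, {"d": [0, -0.085, 0], "aperture": 0}])

```text
time_s: 4.85
position: [0.4711, -0.0287, 0.0445]
tcp_rot: [[-0.998, -0.067, 0.001], [-0.067, 0.998, 0.001], [-0.001, 0.001, -1.0]]
force: [0.9, 4.0, 5.2]
opening: 0.243
grasp_force: 30.0
```

```bash
python3 -c "
from h import *
go([mark[0],mark[1],.044])
from rig import bot, eyes, order
import cv2
c=eyes.capture('wrist')['color'];cv2.imwrite('pics/w2.png',cv2.resize(c[100:220,160:400,::-1],None,fx=3,fy=3,interpolation=cv2.INTER_CUBIC))
c=eyes.capture('side')['color'];cv2.imwrite('pics/s2.png',cv2.resize(c[160:280,290:410,::-1],None,fx=5,fy=5,interpolation=cv2.INTER_CUBIC))"
```

```text
4.85 shift [-0.0001 -0.0002  0.0005] rot [ 0.06  0.06 -0.15] pos [ 0.47112935 -0.02870158  0.04451641] f [0.91631644 3.95055051 5.24210373] 0.24253208856690794 30.000891478266567
```

View pics/w2.png

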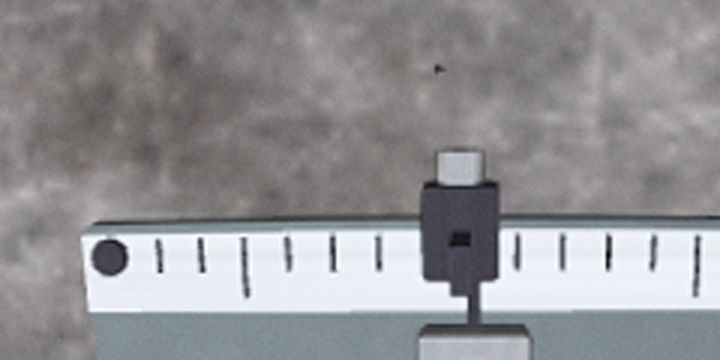

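View pics/s2.png

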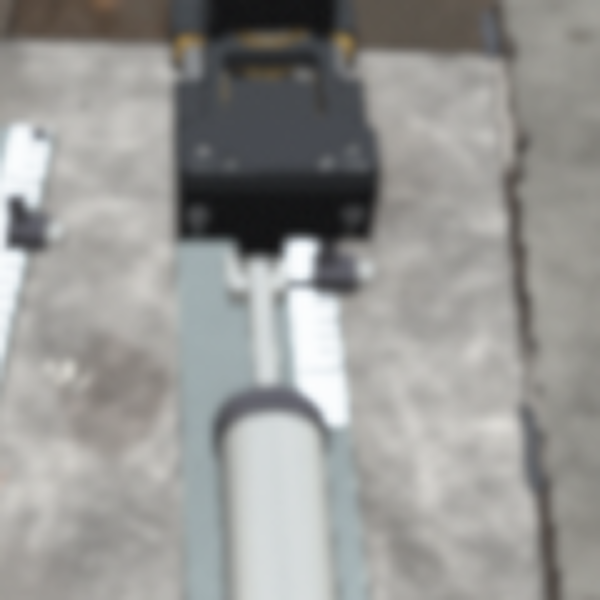

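The slide's pointer (column 474) is about 3 mm short of the fin (column 459). I'll add 2 mm and hold for over a second.

In the tool's units: -0.002 m is -0.0033, -0.001 m is -0.0017.

Emit:
pendant(steps=[{"d": [0, -0.0017, 0], "aperture": 0}, {"d": [0, -0.0033, 0], "aperture": 0}, {"d": [0, -0.0033, 0], "aperture": 0}, {"d": [0, -0.0033, 0], "aperture": 0}, {"d": [0, -0.0033, 0], "aperture": 0}, {"d": [0, -0.0033, 0], "aperture": 0}, {"d": [0, -0.0033, 0], "aperture": 0}, {"d": [0, -0.0033, 0], "aperture": 0}, {"d": [0, -0.0033, 0], "aperture": 0}, {"d": [0, -0.0033, 0], "aperture": 0}, {"d": [0, -0.0033, 0], "aperture": 0}, {"d": [0, -0.0033, 0], "aperture": 0}, {"d": [0, -0.0033, 0], "aperture": 0}, {"d": [0, -0.0033, 0], "aperture": 0}])

```text
time_s: 6.35
position: [0.4713, -0.0306, 0.0445]
tcp_rot: [[-0.998, -0.068, 0.001], [-0.068, 0.998, 0.001], [-0.001, 0.001, -1.0]]
force: [1.0, 5.2, 5.3]
opening: 0.239
grasp_force: 30.0
```

Emit:
pendant(steps=[{"d": [0, 0.005, 0], "aperture": 0}, {"d": [0, 0.0117, 0], "aperture": 0}, {"d": [0, 0.02, 0], "aperture": 0}, {"d": [0, 0.0283, 0], "aperture": 0}, {"d": [0, 0.0367, 0], "aperture": 0}, {"d": [0, 0.045, 0], "aperture": 0}, {"d": [0, 0.0533, 0], "aperture": 0}, {"d": [0, 0.0617, 0], "aperture": 0}, {"d": [0, 0.07, 0], "aperture": 0}, {"d": [0, 0.0767, 0], "aperture": 0}, {"d": [0, 0.0817, 0], "aperture": 0}, {"d": [0, 0.085, 0], "aperture": 0}, {"d": [0, 0.0883, 0], "aperture": 0}, {"d": [0, 0.0883, 0], "aperture": 0}, {"d": [0, 0.0883, 0], "aperture": 0}])

```text
time_s: 7.85
position: [0.4677, 0.0206, 0.0445]
tcp_rot: [[-0.998, -0.069, 0.001], [-0.069, 0.998, -0.001], [-0.001, -0.001, -1.0]]
force: [-0.6, -4.8, 5.8]
opening: 0.241
grasp_force: 30.0
```

The slide is home: the stop pushes back exactly as before the pull. Release and rise.

In the tool's units: -0.16 m is -0.2667, -0.12 m is -0.2.

Emit:
pendant(steps=[{"aperture": 0.3}, {"aperture": 0.4}, {"aperture": 0.5}, {"aperture": 0.5}, {"aperture": 0.5}, {"d": [0, 0, -0.0167], "aperture": 0.5}, {"d": [0, 0, -0.0667], "aperture": 0.5}, {"d": [0, 0, -0.1333], "aperture": 0.5}, {"d": [0, 0, -0.2], "aperture": 0.5}, {"d": [0, 0, -0.2667], "aperture": 0.5}, {"d": [0, 0, -0.2667], "aperture": 0.5}, {"d": [0, 0, -0.2667], "aperture": 0.5}])

```text
time_s: 9.05
position: [0.4675, 0.0216, 0.2054]
tcp_rot: [[-0.998, -0.069, 0.003], [-0.069, 0.998, -0.001], [-0.003, -0.001, -1.0]]
force: [-0.8, -0.2, -0.2]
opening: 0.5
grasp_force: 0.0
```

```bash
python3 -c "
from rig import bot, eyes, order
import cv2
c=eyes.capture('wrist')['color'];cv2.imwrite('pics/w3.png',cv2.resize(c[100:220,190:390,::-1],None,fx=4,fy=4,interpolation=cv2.INTER_CUBIC))"
```

```text
(no output)
```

View pics/w3.png

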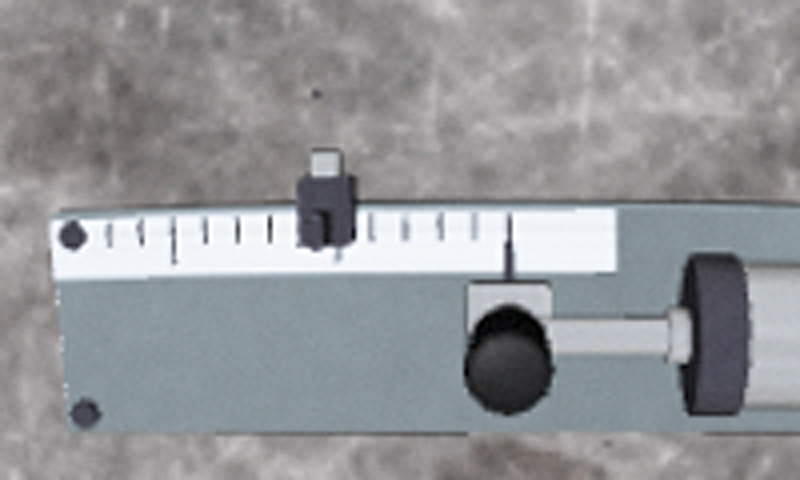

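The pointer is back on the zero line (column 509), the index has not moved and the gripper is clear.

```bash
python3 -c "
from rig import bot, eyes, order
print(order.hand_in())"
```

```text
the job is handed in; nothing more can be done
None
```

I pulled the thick gauge's slide to its index (within about 2 mm by the wrist camera) and held it over a second. I then eased it home and released it with index and thin gauge untouched, and handed in at about 9 s; hand-in returned no verdict.

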